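Unstack the herb-tea things onto the balcony board

ROBOT

A 6-joint arm with a two-finger parallel gripper is mounted at the origin on the work surface. World frame = base frame: x ahead of the robot, y to its left, z up, the work surface at z = 0. Lengths are in mm, angles in rad, forces in N, time in s.
With the tool pointing down it reaches from about 300 to 775 mm from the base axis. Payload 14.6 kg.
Tool frame: the origin (TCP) lies between the finger pads; the fingertips stand manip.tip_reach ahead of it and the grasp point (between the pads) lies 5 mm behind it (manip.tip_reach is the distance from the TCP to the fingertips, in mm); z points along the fingers, y is the line along which they close (so a half turn about z gives the same grasp; the last joint's range is limited). The gripper opens to 94 mm and grips with 3 to 60 N. Pads are 16 mm wide; open, the fingers measure 119 mm over their backs; the gripper's body (75 mm by 177 mm) begins 78 mm behind the grasp point.
Start: joints at [1.099, 0.3, 1.521, -0, 1.321, -0.067], TCP at [216.606, 505.541, 219.446] pointing down, gripper open.
Joint ranges: [-3.03, 3.03], [-0.79, 2.21], [0.23, 2.52], [-1.04, 4.18], [0, 3.07], [-2.55, 2.55]. Speed limits (rad/s): [2.22, 2.22, 2.57, 3.14, 3.14, 3.14].

INTERFACE

Orientations are given as [roll, pitch, yaw] about the fixed x, y, z axes, in that order (R = Rz(yaw) Ry(pitch) Rx(roll)).
In Python, from cell import manip gives the robot as it stands. The module is installed in compiled form; this text tells all that it offers.
- The arm moves only by the shell command python3 -m creep 'ROWS' [FORCE]. ROWS is JSON, a list of rows, each a list of 3 entries, a list of its own where there are three numbers: the opening, from -1 (shut) to 1 (fully open), then the shift along the tool's x, y, z in cm, then the turn about the tool's z in units of 5 degrees (1.0 is 5 degrees). In form: [[grip, [tx, ty, tz], roll], ...]. A call has 1 to 12 rows; each row is the pose to reach, as a shift and turn from the pose commanded when the call began, along the tool's axes at that moment; what a row does not reach only later rows make up. A row lasts 1/10 s, in which the tool goes at most 50 mm and 8.59 degrees, less where a joint would pass 70% of its speed; a pose out of reach is approached as far as the arm can. A call with a gripper value outside its range is refused whole. The fingers move at their own pace and stop on an object; FORCE is the grip in N (left out, the last holds). Time passes only in rows, so rows that repeat a pose let the fingers close. It gives the time, the measured TCP pose, the force, the opening and the grip force at its end, in the units of the state.
- manip.read_state(): the state, without advancing time (a new reading comes with each control period).
- manip.camera(name): name is "scene" or "top" or "wrist"; returns the picture (400x640x3 uint8, red, green, blue); there is no depth.
- manip.camera_params(name): a dict with "fovy" (degrees; the focal length in pixels is half the picture's height over the tangent of half this angle, whatever the lens; pixels are square), "cx", "cy" (the principal point, pixels), "origin" and "attitude" of the camera in the world. Camera axes: x right, y down, z forward; pixel columns grow to the right and rows downward; lengths in mm; the calibration is good to about 2 mm. A picture is of the moment at which its call begins: read the wrist's pose just before it. camera_params takes no time and is no camera call; for the wrist camera it gives the pose at the moment of the call.
- manip.sign_off(): hands the job in; it is judged then, once.
The state is a dict: "clock": time; "joints": joint angles; "qd": joint speeds; "effort": joint torques, N m; "eef_pos": TCP position; "eef_rot": TCP orientation; "wrist_force": force on the tool from outside, world axes, zero at the start; "moment": the same for the moment, N m; "finger_gap": finger opening in mm; "finger_force": force on a finger pad.
Only numpy, scipy, OpenCV 4.12 (cv2) and the standard library are available. Lean on these libraries where they do the work, as an engineer would, in place of code of your own. Each camera call takes 0.05 s, during which the arm holds its last target. There are 200 camera calls.

TASK

Someone carried the tea and herb things out in one stack: take it apart from the top down, one thing at a time, and set each in the middle of its own place on the board, upright and let go: the lidded tea strainer into the small drip bowl with its wings on the rim, the shot glass on the cork coaster, the plant tie dispenser in the shallow steel tray, and the herb keeper on the marble slab, long side along the slab's long side. Drop nothing, never let the glass tip, and leave the mug and the potted thyme where they stand.

Things in the scene. Friction and masses are not known exactly. Their poses are not given: they have to be found in the camera images.
- strainer: Lidded stainless tea strainer, top of the stack: round basket 36 dia reaching 30 below the origin, lid 40 dia and 4 thick, black upright knob 16 dia from 4 to 22 above the origin, and two flat wings 14 wide, 3 thick, along +x and -x (80 tip to tip). Origin on the axis at the underside of the wings and lid; z up. About 60 g. It hangs in the glass by its wings.
- glass: Clear glass shot cup under the strainer, 62 tall, 45 dia at the foot, 48 at the rim, wall 3, open at the top. Origin: centre of its underside, z up. About 130 g. It stands loose on the dispenser.
- dispenser: Green plastic plant tie dispenser under the glass: flat drum 62 dia, 26 tall, with a small outlet 16 wide, 18 tall, sticking 12 out of the side along +x. Origin: centre of its underside, z up. About 80 g. It lies loose on the keeper.
- keeper: Grey-green silicone herb keeper with closed flip-top lid, bottom of the stack, standing on the table: rounded box 92 long (x), 60 wide (y), 46 tall, flat lid, thumb tab sticking out 9 at the +x end. Rigid. Origin: centre of its underside, z up. About 160 g, the lid stays shut.
- bowl: Small round white ceramic drip bowl, fixed on the birch board (18 thick, lying on the table): 64 dia over the rim, 56 inside the rim, 40 tall, floor 6 thick. Origin: centre of its underside, z up.
- coaster: Round cork coaster, 90 dia, 6 thick, fixed on the birch board (18 thick, lying on the table). Origin: centre of its underside, z up.
- tray: Shallow square stainless tray, 112 x 112, floor 3 thick, lip 3 thick and 8 high overall, fixed on the birch board (18 thick, lying on the table). Origin: centre of its underside, sides along x and y, z up.
- slab: White marble slab, 130 long (x), 96 wide (y), 10 thick, fixed on the birch board (18 thick, lying on the table). Origin: centre of its underside, z up.
- mug: Blue ceramic mug, 76 dia, 85 tall, handle at +y; a loose bystander on the table, not to be shifted. Origin: centre of its underside.
- thyme: Terracotta pot of thyme, 82 dia, pot 68 tall, leaves to about 105; a loose bystander on the table, not to be shifted. Origin: centre of its underside.

How it is judged (in metres and radians):
On the way, in this order (a step that is already met when the one before it is completed fails the run):
1. the strainer sits in the bowl, its wings on the rim, let go (horizontal distance between strainer and bowl below 0.011 m and z of strainer in the frame of bowl between 0.035 and 0.045 m and angle between strainer's own z axis and vertical below 0.12 rad and linear speed of strainer below 0.03 m/s and contact force between the fingers and strainer below 0.1 N), for 0.2 s.
2. the glass stands on the coaster, let go (horizontal distance between glass and coaster below 0.015 m and z of glass in the frame of coaster between 0.001 and 0.011 m and angle between glass's own z axis and vertical below 0.12 rad and linear speed of glass below 0.03 m/s and contact force between the fingers and glass below 0.1 N), for 0.2 s.
3. the tie dispenser lies in the tray, let go (horizontal distance between dispenser and tray below 0.015 m and z of dispenser in the frame of tray between -0.002 and 0.008 m and angle between dispenser's own z axis and vertical below 0.12 rad and linear speed of dispenser below 0.03 m/s and contact force between the fingers and dispenser below 0.1 N), for 0.2 s.
4. the herb keeper lies square on the slab, let go (horizontal distance between keeper and slab below 0.015 m and z of keeper in the frame of slab between 0.005 and 0.015 m and angle between keeper's own z axis and vertical below 0.12 rad and linear speed of keeper below 0.03 m/s and contact force between the fingers and keeper below 0.1 N and angle between the x axis of keeper and the x axis of slab, either way round below 0.2 rad), for 0.2 s.
At the end, for the whole second after the job is handed in: All four upright within 0.12 rad, at rest, let go, and seated within 5 mm of height: strainer within 11 mm of the bowl's centre, wings on its rim; glass, dispenser and keeper within 15 mm of the centres of coaster, tray and slab; keeper's long side within 0.2 rad of the slab's (all of step 1 and all of step 2 and all of step 3 and all of step 4); the robot touches nothing.
It fails at once if the glass tips by more than 0.6 rad (angle between glass's own z axis and vertical above 0.6 rad).
It fails at once if one of the four is dropped (faster than 0.7 m/s with no finger touching it) ((linear speed of strainer above 0.7 m/s and contact force between the fingers and strainer below 0.01 N) or (linear speed of glass above 0.7 m/s and contact force between the fingers and glass below 0.01 N) or (linear speed of dispenser above 0.7 m/s and contact force between the fingers and dispenser below 0.01 N) or (linear speed of keeper above 0.7 m/s and contact force between the fingers and keeper below 0.01 N)).
It fails at once if the mug is shifted by more than 20 mm (distance of mug from where it was at the start of the episode above 0.02 m).
It fails at once if the potted thyme is shifted by more than 20 mm (distance of thyme from where it was at the start of the episode above 0.02 m).
It also fails if it takes over 115 s, if anything falls off the work surface, if the arm or the gripper's body presses on something with over 40 N, if the wrist force passes 120 N, or if a joint passes its speed limit or range.

## Working session

There is one attempt and no reset: what is moved stays moved. The work goes in short steps, Python scripts to look and compute and a shell command to move; the robot and the scene stay as the last step left them, time stands still between calls to the robot, and variables do not carry over. Pictures are saved under pics/ and viewed, at most 18 in all, crops included, and the job is handed in when it is done.

```bash
mkdir -p pics
cat > h.py <<'E'
import numpy as np, cv2
from cell import manip
from scipy.spatial.transform import Rotation as R
def snap(n,f):
    im=manip.camera(n); cv2.imwrite('pics/'+f+'.png',im[:,:,::-1]); return im
def ray(p,u,v):
    f=200/np.tan(np.radians(p['fovy'])/2)
    a=np.array(p['attitude']); M=a if a.shape==(3,3) else R.from_euler('xyz',a).as_matrix()
    return np.array(p['origin'],float), M@np.array([(u-p['cx'])/f,(v-p['cy'])/f,1.])
def onz(p,u,v,z):
    o,d=ray(p,u,v); return o+d*(z-o[2])/d[2]
E
python3 - <<'E'
from h import *
for n in ['scene','top']:
    snap(n,n); print(n,manip.camera_params(n))
print(manip.camera_params('wrist'),manip.tip_reach); print(manip.read_state())
E
```

```text
scene {'fovy': 57.398906643412985, 'cx': 311.6190078344201, 'cy': 201.10668671283364, 'origin': array([1005.84194407,  251.33706197,  602.88338845]), 'attitude': array([-2.29709678,  0.00297175,  2.07131833])}
top {'fovy': 53.348546799109755, 'cx': 320.56960887097597, 'cy': 197.4386330552609, 'origin': array([ 447.72750122,    6.76884996, 1011.06316186]), 'attitude': array([-3.00439269,  0.01110181, -1.56106515])}
{'fovy': 61.94982040749291, 'cx': 320.5466963518132, 'cy': 197.1802936340129, 'origin': array([154.33945905, 531.20527228, 383.99871177]), 'attitude': array([2.90594339e+00, 1.76769178e-03, 1.16539444e+00])} 14.0
{'clock': 0.1, 'joints': array([ 1.09940164e+00,  3.00405391e-01,  1.52153729e+00,  2.40005412e-05,
        1.32073319e+00, -6.65929937e-02]), 'qd': array([ 0.00163902, -0.00190494, -0.00075816, -0.00057852,  0.0001018 ,
        0.00013294]), 'effort': array([-1.30137363e-03, -5.32646263e+01, -3.53285658e+01,  7.08379224e-02,
        2.34434847e-02, -7.28675991e-05]), 'eef_pos': array([216.49580034, 505.34027391, 218.94090007]), 'eef_rot': array([-3.14051339e+00, -9.52770371e-05,  2.73678496e+00]), 'wrist_force': array([-0.28097522, -0.71117295,  0.09282746]), 'moment': array([ 0.01603555,  0.00916701, -0.02984541]), 'finger_force': 0.0, 'finger_gap': 93.91991410706456}
```

View pics/top.png

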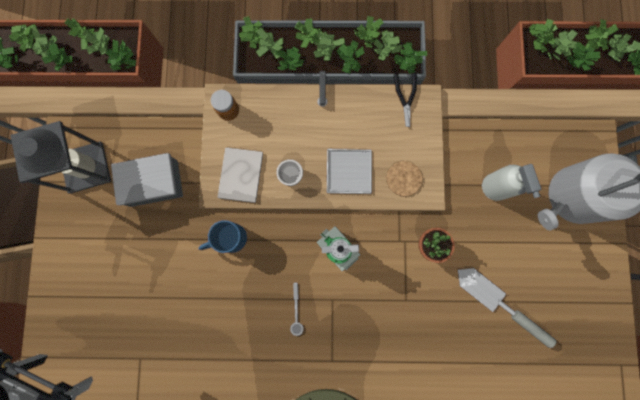

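View pics/scene.png

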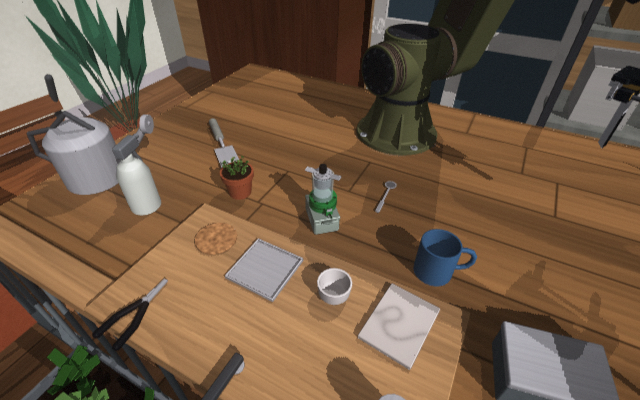

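Run:
```python
from h import *
t=cv2.imread('pics/top.png'); s=cv2.imread('pics/scene.png')
cv2.imwrite('pics/c1.png',cv2.resize(t[130:290,200:440],None,fx=3.3,fy=3.3,interpolation=cv2.INTER_CUBIC))
a=cv2.resize(t[215:280,305:370],(400,400),interpolation=cv2.INTER_CUBIC)
b=cv2.resize(s[155:240,285:370],(400,400),interpolation=cv2.INTER_CUBIC)
cv2.imwrite('pics/c2.png',np.hstack([a,b]))
p=manip.camera_params('top')
for n,u,v,z in [('stack',340,248,156),('slab',240,175,28),('bowl',289,172,58),('tray',350,172,26),('coaster',404,179,24),('mug',228,237,85),('thyme',436,244,80)]:
    print(n,onz(p,u,v,z).round())
```

```text
stack [457. -25. 156.]
slab [639. 222.  28.]
bowl [641.  96.  58.]
tray [649. -54.  26.]
coaster [ 632. -190.   24.]
mug [481. 232.  85.]
thyme [ 470. -250.   80.]
```

View pics/c1.png

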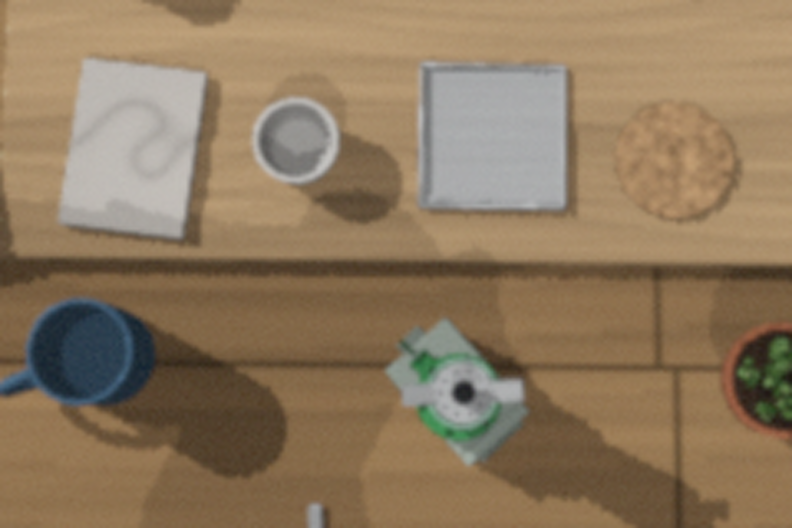

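View pics/c2.png

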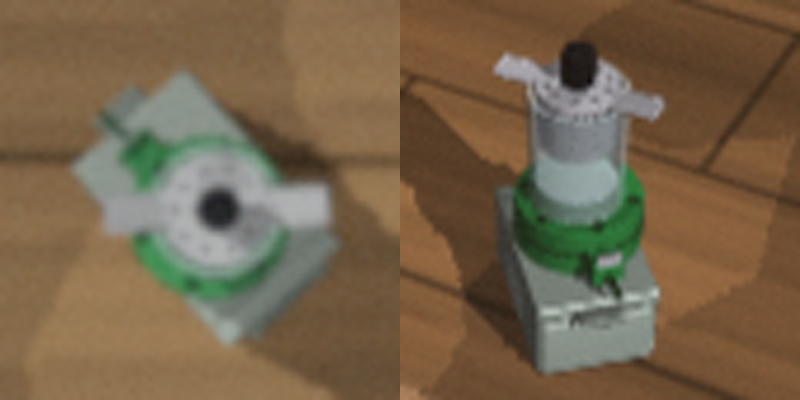

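```bash
cat >> h.py <<'E'
def go(x,y,z,yaw=None):
    "print the shift (cm, tool axes) and turn (5 deg units) to a TCP target"
    s=manip.read_state(); M=R.from_euler('xyz',s['eef_rot']).as_matrix()
    t=M.T@(np.array([x,y,z])-s['eef_pos'])/10; r=0
    if yaw is not None:
        d=(s['eef_rot'][2]-yaw+np.pi/2)%np.pi-np.pi/2   # half turn is the same grasp
        r=np.degrees(d)/5
    print('shift cm',t.round(2),'turn',round(r,2),'j6 after',round(s['joints'][5],2))
E
python3 - <<'E'
from h import *
t=cv2.imread('pics/top.png'); p=manip.camera_params('top')
hsv=cv2.cvtColor(t,cv2.COLOR_BGR2HSV)
grey=((hsv[...,1]<60)&(hsv[...,2]>70)).astype(np.uint8)
def blob(m,x0,y0,x1,y1):
    k=np.zeros_like(m);k[y0:y1,x0:x1]=m[y0:y1,x0:x1]
    k=cv2.morphologyEx(k,cv2.MORPH_OPEN,np.ones((2,2)))
    c,_=cv2.findContours(k,cv2.RETR_EXTERNAL,cv2.CHAIN_APPROX_NONE)
    return max(c,key=cv2.contourArea)
def W(c,z): return np.array([onz(p,*q[0],z)[:2] for q in c],np.float32)
for n,box,z in [('slab',(212,140,268,210),28),('bowl',(272,152,308,192),58),('tray',(320,140,380,205),26)]:
    w=W(blob(grey,*box),z); print(n,cv2.minAreaRect(w),cv2.minEnclosingCircle(w))
cork=(((hsv[...,1]>90)&(hsv[...,2]<230))).astype(np.uint8)
# coaster: hough circle
g=cv2.GaussianBlur(t[150:210,375:440,1],(3,3),0); g=cv2.resize(g,None,fx=4,fy=4,interpolation=cv2.INTER_CUBIC)
c=cv2.HoughCircles(g,cv2.HOUGH_GRADIENT,1,100,param1=80,param2=15,minRadius=60,maxRadius=90)
print(c); u,v,r=c[0][0]; print('coaster',onz(p,375+u/4-.4,150+v/4-.4,24),r/4)
g=t[215:280,305:370].max(2); 
m=((hsv[...,2]<60)).astype(np.uint8); w=W(blob(m,325,238,355,260),156); print('knob',cv2.minEnclosingCircle(w),cv2.minAreaRect(w))
b=(hsv[...,0]<130)&(hsv[...,0]>95)&(hsv[...,1]>100)
w=W(blob(b.astype(np.uint8),195,215,250,258),85);print('mug',cv2.minEnclosingCircle(w))
E
```

```text
slab ((637.967529296875, 220.1194610595703), (98.26903533935547, 132.8242950439453), 83.63040161132812) ((638.1707763671875, 220.26947021484375), 79.75904846191406)
bowl ((638.9156494140625, 93.84455108642578), (64.70523071289062, 63.554969787597656), 0.9035111665725708) ((638.2432861328125, 93.0812759399414), 33.56746292114258)
tray ((649.9498901367188, -52.99043655395508), (113.577392578125, 115.58335876464844), 89.54666137695312) ((650.6392211914062, -53.9783935546875), 77.96575927734375)
NoneTraceback (most recent call last):
  File "<stdin>", line 17, in <module>
TypeError: 'NoneType' object is not subscriptable
```

Run:
```python
from h import *
t=cv2.imread('pics/top.png'); p=manip.camera_params('top')
hsv=cv2.cvtColor(t,cv2.COLOR_BGR2HSV)
a=t[150:210,375:440].astype(int); print('cork',t[178,404],'board',t[178,435],t[150,404])
# knob: dark centroid
m=(t.max(2)[235:262,325:356]<70); v,u=np.nonzero(m); print(len(u),u.mean()+325,v.mean()+235,onz(p,u.mean()+325,v.mean()+235,156))
lab=cv2.cvtColor(t,cv2.COLOR_BGR2LAB).astype(int)[150:210,378:436]
ref=lab[0:8].reshape(-1,3).mean(0); d=np.linalg.norm(lab-ref,axis=2)
k=cv2.morphologyEx((d>14).astype(np.uint8),cv2.MORPH_OPEN,np.ones((3,3)))
c=max(cv2.findContours(k,0,1)[0],key=cv2.contourArea); (x,y),r=cv2.minEnclosingCircle(c); print('coaster',onz(p,x+378,y+150,24),r,cv2.boundingRect(c))
print(onz(p,405.15,178.2,24), onz(p,405.15+22.8,178.2,24))
go(457,-25,300,0)
```

```text
cork [ 89 127 160] board [108 144 171] [111 148 176]
40 344.475 245.425 [462.86463401 -34.54911609 156.        ]
coaster [ 629.49294598 -204.60523856   24.        ] 17.482656478881836 (27, 13, 20, 35)
[ 634.4676255  -193.10382831   24.        ] [ 634.90467865 -250.24862334   24.        ]
shift cm [-42.99 -39.28  -8.07] turn -4.64 j6 after -0.07
```

```bash
sed -i "s/d=(s\['eef_rot'\]\[2\]-yaw.*/d=(s['eef_rot'][2]-yaw+np.pi)%(2*np.pi)-np.pi/; s/'j6 after',round(s\['joints'\]\[5\],2)/'j6 after',round(s['joints'][5]+r*np.radians(5),2)/" h.py
python3 -m creep '[[1,[-43,-39.3,-8.1],22.8],[1,[-43,-39.3,-8.1],22.8],[1,[-43,-39.3,-8.1],22.8],[1,[-43,-39.3,-8.1],22.8],[1,[-43,-39.3,-8.1],22.8],[1,[-43,-39.3,-8.1],22.8],[1,[-43,-39.3,-8.1],22.8],[1,[-43,-39.3,-8.1],22.8],[1,[-43,-39.3,-8.1],22.8],[1,[-43,-39.3,-8.1],22.8],[1,[-43,-39.3,-8.1],22.8],[1,[-43,-39.3,-8.1],22.8]]'
python3 -c "
from h import *
go(457,-25,300,.75)"
```

```text
clock: 1.3
eef_pos: [457.6, -27.7, 300.6]
eef_rot: [3.142, 0.0, 0.929]
wrist_force: [1.0, 0.4, -0.1]
finger_gap: 94.2
finger_force: 0.0
shift cm [ 0.18 -0.21  0.06] turn 2.05 j6 after 0.68
```

```bash
python3 -m creep '[[1,[0.2,-0.2,0],2],[1,[0.2,-0.2,0],2],[1,[0.2,-0.2,0],2],[1,[0.2,-0.2,0],2]]'
python3 - <<'E'
from h import *
p=manip.camera_params('wrist'); im=snap('wrist','w1'); print(p['origin'],p['attitude'])
m=(im.max(2)<60).astype(np.uint8)
n,l,s,c=cv2.connectedComponentsWithStats(m)
for i in range(1,n):
    if s[i,4]>60: print(s[i],c[i],onz(p,*c[i],156))
go(457,-25,300,.75)
E
```

```text
clock: 1.7
eef_pos: [456.4, -21.7, 300.4]
eef_rot: [-3.142, 0.0, 0.767]
wrist_force: [0.2, 0.3, -0.3]
finger_gap: 93.6
finger_force: 0.0
[504.59879019  24.23754254 465.45139623] [ 2.90522504e+00 -2.72020332e-04 -8.04585898e-01]
[130   0  28  17 291] [145.93127148   6.17869416] [468.14644944 192.43844766 156.        ]
[ 171    0   44   37 1064] [195.97274436  16.52913534] [491.09476005 157.19841944 156.        ]
[625  25  15  37 250] [634.564  44.036] [ 735.90979161 -128.20591559  156.        ]
[316 184  15  17 197] [323.10152284 192.01015228] [456.28259772 -25.75069566 156.        ]
[ 187  227   52   67 1518] [215.39789196 266.17786561] [326.23744811  -0.80799839 156.        ]
[ 403  227   51   67 1442] [425.58945908 266.40638003] [ 472.59901317 -153.2947704   156.        ]
[    0   258   640   142 26156] [185.16072794 355.90935158] [222.72157273 -44.3997468  156.        ]
[  485   259   155   111 11018] [579.03158468 314.29115992] [ 547.4372834  -309.15138835  156.        ]
shift cm [-0.19  0.28  0.05] turn 0.19 j6 after 0.69
```

View pics/w1.png

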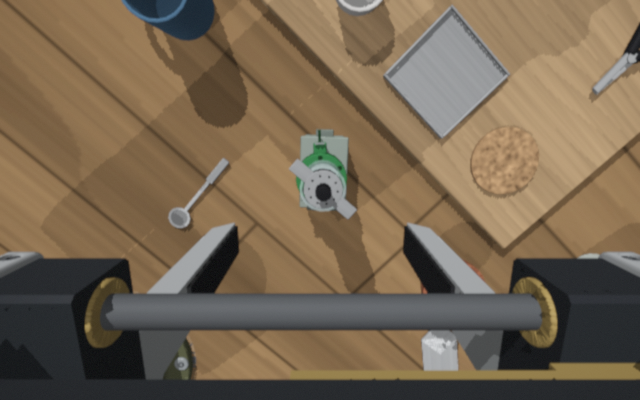

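```bash
python3 - <<'E'
from h import *
p=manip.camera_params('wrist')
for n,u,v,z in [('coaster',505,160,24),('tray',446,73,26)]: print(n,onz(p,u,v,z))
E
python3 -m creep '[[0,[-0.3,0.3,4],0],[0,[-0.3,0.3,8],0],[0,[-0.3,0.3,11],0],[0,[-0.3,0.3,13],0],[0,[-0.3,0.3,14],0],[0,[-0.3,0.3,14.6],0],[0,[-0.3,0.3,14.6],0],[0,[-0.3,0.3,14.6],0]]' 10
python3 -c "
from h import *
go(456.3,-25.8,154)"
```

```text
coaster [ 634.39433692 -190.96022208   24.        ]
tray [651.37204911 -51.66086225  26.        ]
clock: 2.55
eef_pos: [457.0, -26.5, 155.3]
eef_rot: [3.141, -0.001, 0.763]
wrist_force: [0.3, 0.9, 0.5]
finger_gap: 46.8
finger_force: 0.0
shift cm [-0.   -0.09  0.13] turn 0 j6 after 0.67
```

```bash
python3 -m creep '[[0,[0,-0.1,0.1],0],[-0.5,[0,-0.1,0.1],0],[-1,[0,-0.1,0.1],0],[-1,[0,-0.1,0.1],0],[-1,[0,-0.1,0.1],0],[-1,[0,-0.1,0.1],0],[-1,[0,-0.1,0.1],0],[-1,[0,-0.1,0.1],0]]' 12
python3 -m creep '[[-1,[0,0,0.0],0],[-1,[0,0,-0.5],0],[-1,[0,0,-1.2],0],[-1,[0,0,-2.2],0],[-1,[0,0,-3.4],0],[-1,[0,0,-4.8],0],[-1,[0,0,-6],0],[-1,[0,0,-6.5],0],[-1,[0,0,-6.5],0]]'
python3 - <<'E'
from h import *
im=snap('scene','s2'); cv2.imwrite('pics/s2c.png',cv2.resize(im[100:260,230:400,::-1],None,fx=3,fy=3))
go(638.7,93.8,220)
E
```

```text
clock: 3.35
eef_pos: [455.9, -25.7, 153.5]
eef_rot: [-3.142, -0.0, 0.762]
wrist_force: [-0.9, 0.9, 0.4]
finger_gap: 15.8
finger_force: 12.0
clock: 4.25
eef_pos: [456.1, -25.8, 219.2]
eef_rot: [3.141, -0.001, 0.762]
wrist_force: [0.1, -0.4, -1.9]
finger_gap: 15.4
finger_force: 12.0
shift cm [21.48  3.98 -0.15] turn 0 j6 after 0.67
```

View pics/s2c.png

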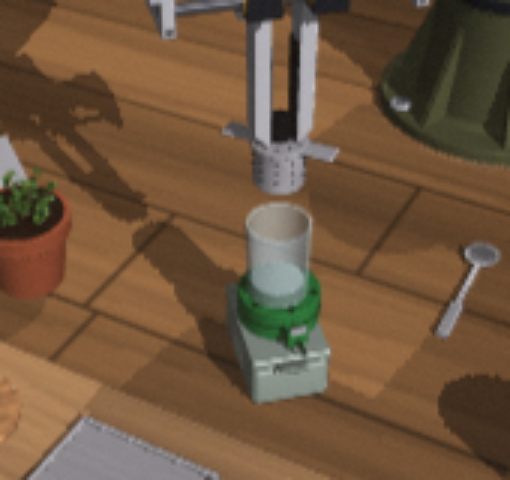

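```bash
python3 -m creep '[[-1,[1,0.2,0],0],[-1,[3,0.6,0],0],[-1,[6,1.2,0],0],[-1,[9,1.7,0],0],[-1,[12,2.3,0],0],[-1,[15,2.8,0],0],[-1,[18,3.4,0],0],[-1,[20,3.8,0],0],[-1,[21,4,0],0],[-1,[21.5,4,0],0],[-1,[21.5,4,0],0]]'
python3 - <<'E'
from h import *
p=manip.camera_params('wrist'); im=snap('wrist','w3')
hsv=cv2.cvtColor(im,cv2.COLOR_RGB2HSV)
go(638.7,93.8,78)
E
```

```text
clock: 5.4
eef_pos: [639.1, 94.3, 217.5]
eef_rot: [-3.141, 0.001, 0.763]
wrist_force: [-0.0, -0.4, -1.1]
finger_gap: 15.8
finger_force: 12.0
shift cm [-1.000e-02  1.000e-02  1.398e+01] turn 0 j6 after 0.9
```

View pics/w3.png

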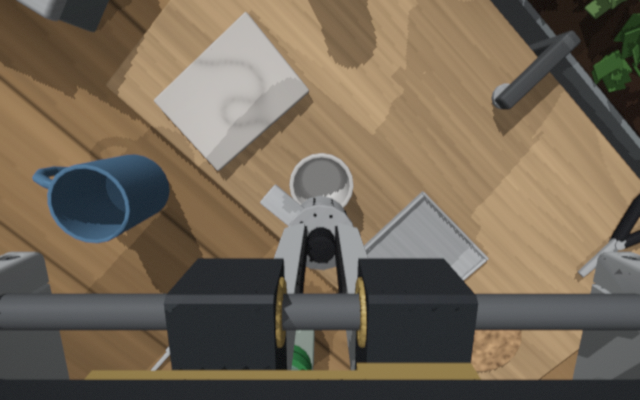

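```bash
python3 - <<'E'
from h import *
p=manip.camera_params('wrist')
l,r,t=[onz(p,u,v,58) for u,v in [(289.5,183),(354,183),(321.5,153)]]
print((l+r)/2,np.linalg.norm(l-r)); d=(l+r)/2-t; print(np.linalg.norm(d)); print('centre from top', t+d/np.linalg.norm(d)*32)
g=cv2.imread('pics/w3.png');
E
python3 -m creep '[[-1,[0,0,1.5],0],[-1,[0,0,4],0],[-1,[0,0,6.5],0],[-1,[0,0,8.5],0],[-1,[0,0,9.5],0],[-1,[0,0,9.5],0]]'
```

```text
[641.80330294  94.67223455  58.        ] 64.03133231281052
29.68895511550905
centre from top [640.14556311  93.06200876  58.        ]
clock: 6.05
eef_pos: [638.2, 93.5, 121.8]
eef_rot: [-3.14, 0.002, 0.762]
wrist_force: [-0.1, 0.3, -1.1]
finger_gap: 15.7
finger_force: 12.0
```

```bash
python3 -m creep '[[-1,[0.1,0.1,0],0],[-1,[0.1,0.1,1],0],[-1,[0.1,0.1,2],0],[-1,[0.1,0.1,3],0],[-1,[0.1,0.1,3.6],0],[-1,[0.1,0.1,4.0],0],[-1,[0.1,0.1,4.2],0],[-1,[0.1,0.1,4.2],0],[-1,[0.1,0.1,4.2],0]]'
```

```text
clock: 6.95
eef_pos: [640.5, 93.8, 81.7]
eef_rot: [3.141, -0.0, 0.762]
wrist_force: [0.4, -0.1, -0.8]
finger_gap: 15.7
finger_force: 12.0
```

```bash
python3 -m creep '[[-1,[0,0,0.1],0],[-1,[0,0,0.2],0],[-1,[0,0,0.2],0]]' 5
python3 -m creep '[[-1,[0,0,0.1],0],[-1,[0,0,0.2],0],[-1,[0,0,0.2],0]]' 5
```

```text
clock: 7.25
eef_pos: [640.3, 93.7, 79.4]
eef_rot: [-3.142, 0.0, 0.762]
wrist_force: [-0.1, 1.5, 0.2]
finger_gap: 15.8
finger_force: 5.0
clock: 7.55
eef_pos: [640.5, 93.8, 77.8]
eef_rot: [3.141, -0.0, 0.762]
wrist_force: [-0.3, -1.0, 2.7]
finger_gap: 15.8
finger_force: 5.0
```

```bash
python3 -m creep '[[-0.6,[0,0,0],0],[-0.4,[0,0,0],0],[-0.3,[0,0,0],0],[-0.3,[0,0,0],0],[-0.3,[0,0,-1],0],[-0.3,[0,0,-3],0],[0.3,[0,0,-6],0],[0.3,[0,0,-10],0],[0.3,[0,0,-14],0],[0.3,[0,0,-15],0]]'
python3 - <<'E'
from h import *
im=snap('scene','s4'); cv2.imwrite('pics/s4c.png',cv2.resize(im[150:320,270:440,::-1],None,fx=3,fy=3))
go(456,-26,230,.76)
E
```

```text
clock: 8.55
eef_pos: [641.5, 93.9, 233.5]
eef_rot: [3.137, -0.006, 0.762]
wrist_force: [0.1, -0.1, -0.1]
finger_gap: 60.0
finger_force: 0.0
shift cm [-21.69  -4.13   0.12] turn 0.03 j6 after 0.9
```

View pics/s4c.png

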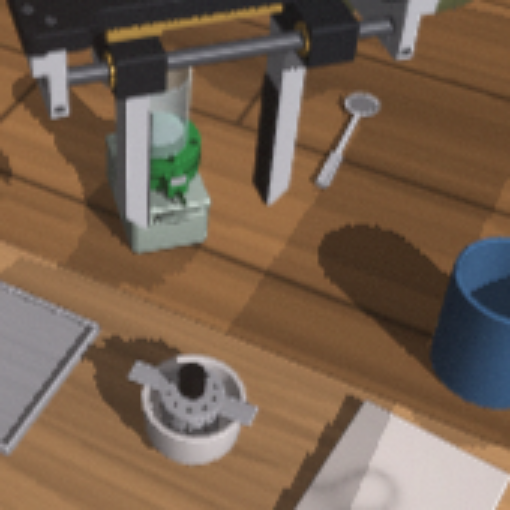

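```bash
python3 -m creep '[[0.6,[-5,-1,-1],0],[0.6,[-9,-1.8,-2],0],[0.6,[-13,-2.6,-3],0],[0.6,[-17,-3.4,-4],0],[0.6,[-20,-4,-5],0],[0.6,[-21.7,-4.1,-6],0],[0.6,[-21.7,-4.1,-6],0],[0.6,[-21.7,-4.1,-6],0]]'
python3 - <<'E'
from h import *
p=manip.camera_params('wrist'); im=snap('wrist','w5'); go(456,-26,100,.76)
cv2.imwrite('pics/w5c.png',cv2.resize(im[90:290,220:440,::-1],None,fx=3,fy=3))
E
```

```text
clock: 9.4
eef_pos: [455.3, -26.4, 286.8]
eef_rot: [-3.141, 0.0, 0.762]
wrist_force: [-0.3, -0.4, 0.1]
finger_gap: 75.1
finger_force: 0.0
shift cm [ 0.06  0.05 18.65] turn 0.03 j6 after 0.67
```

View pics/w5c.png

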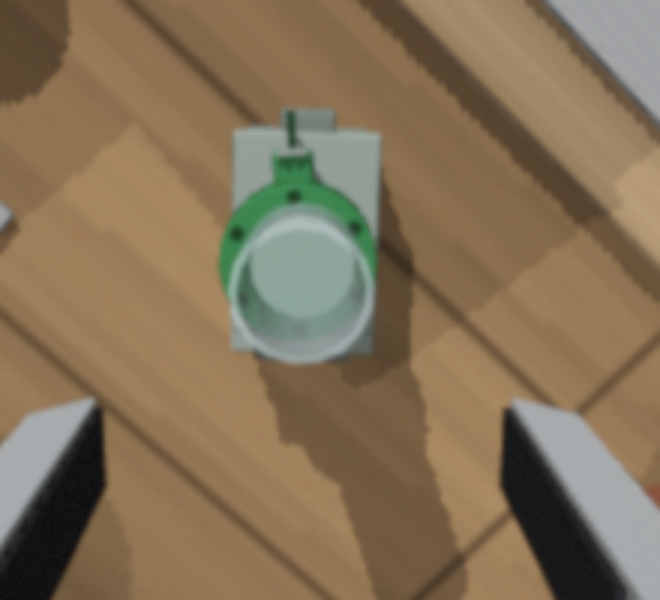

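Run:
```python
from h import *
p=manip.camera_params('wrist'); f=lambda u,v,z:onz(p,220+u/3,90+v/3,z)
print('glass',f(302,289,134),np.linalg.norm(f(229,289,134)-f(375,289,134)))
print('drum',f(298,260,72),np.linalg.norm(f(219,260,72)-f(377,260,72)))
a,b,c,d=[f(u,v,46) for u,v in [(234,130),(381,133),(372,352),(232,349)]]
print('keeper',(a+b+c+d)/4,np.linalg.norm(a-b),np.linalg.norm(a-d),np.arctan2(*(a-d+b-c)[1::-1]))
g=f(302,289,134); go(g[0],g[1],100)
```

```text
glass [456.24328411 -25.82402956 134.        ] 47.3330781930936
drum [454.10419542 -25.70569234  72.        ] 60.80454455359348
keeper [457.44138744 -26.16531516  46.        ] 58.66518019104194 90.4959173109548 0.7375641366353124
shift cm [ 0.09  0.06 18.65] turn 0 j6 after 0.67
```

```bash
python3 -m creep '[[0.6,[0.1,0.1,3],0],[0.6,[0.1,0.1,7],0],[0.6,[0.1,0.1,11],0],[0.6,[0.1,0.1,14],0],[0.6,[0.1,0.1,16.5],0],[0.6,[0.1,0.1,18],0],[0.6,[0.1,0.1,18.6],0],[0.6,[0.1,0.1,18.6],0],[0.6,[0.1,0.1,18.6],0]]' 12
python3 -m creep '[[0.3,[0,0,0],0],[0.15,[0,0,0],0],[0.05,[0,0,0],0],[0,[0,0,0],0],[-0.05,[0,0,0],0],[-0.1,[0,0,0],0],[-0.2,[0,0,0],0],[-0.3,[0,0,0],0],[-0.3,[0,0,0],0]]' 12
python3 -c "
from h import *
go(634.4,-192,180)"
```

```text
clock: 10.35
eef_pos: [457.0, -26.3, 101.8]
eef_rot: [3.141, -0.0, 0.763]
wrist_force: [0.2, 0.2, -0.0]
finger_gap: 75.5
finger_force: 0.0
clock: 11.25
eef_pos: [456.7, -26.5, 101.6]
eef_rot: [3.141, -0.0, 0.762]
wrist_force: [-1.1, 1.3, 5.4]
finger_gap: 48.4
finger_force: 12.0
shift cm [ 1.43 24.25 -7.83] turn 0 j6 after 0.67
```

```bash
python3 -m creep '[[-0.3,[0,0,-0.4],0],[-0.3,[0,0,-1.2],0],[-0.3,[0,0,-2.4],0],[-0.3,[0,0,-3.8],0],[-0.3,[0,0.3,-4.8],0],[-0.3,[0.1,1.2,-5.2],0],[-0.3,[0.2,3,-5.2],0],[-0.3,[0.4,5.5,-5.2],0],[-0.3,[0.6,8,-5.2],0],[-0.3,[0.8,10.5,-5.2],0],[-0.3,[1,13,-5.2],0],[-0.3,[1.2,15.5,-5.2],0]]'
python3 -m creep '[[-0.3,[0.1,2.5,0],0],[-0.3,[0.2,5,0],0],[-0.3,[0.3,7,0],0],[-0.3,[0.3,8.2,0],0],[-0.3,[0.3,8.8,0],0],[-0.3,[0.3,8.8,0],0],[-0.3,[0.3,8.8,0],0]]'
python3 - <<'E'
from h import *
p=manip.camera_params('wrist'); im=snap('wrist','w6'); go(634.4,-192,54)
cv2.imwrite('pics/w6c.png',im[60:320,200:440,::-1].repeat(2,0).repeat(2,1)); print(p['origin'],p['attitude'])
E
```

```text
clock: 12.45
eef_pos: [573.2, -131.6, 153.1]
eef_rot: [-3.141, 0.0, 0.762]
wrist_force: [0.2, -0.2, -1.9]
finger_gap: 48.1
finger_force: 12.0
clock: 13.15
eef_pos: [635.0, -191.7, 153.2]
eef_rot: [-3.141, 0.0, 0.762]
wrist_force: [0.4, 0.7, -1.3]
finger_gap: 48.0
finger_force: 12.0
shift cm [-0.07 -0.    9.94] turn 0 j6 after 0.46
[ 683.38897032 -146.05040671  318.27011776] [ 2.90508607e+00  1.01192826e-04 -8.09063711e-01]
```

View pics/w6c.png

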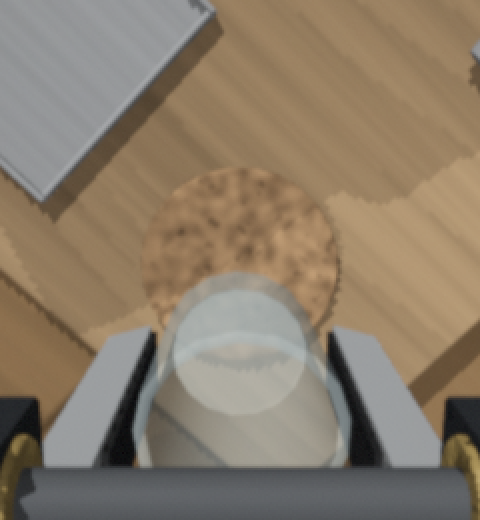

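```bash
python3 - <<'E'
from h import *
p=manip.camera_params('wrist'); f=lambda u,v:onz(p,200+u/2,60+v/2,24)
print(f(240.5,265),np.linalg.norm(f(141,265)-f(340,265)),np.linalg.norm(f(240,168)-f(240,362)))
E
python3 -m creep '[[-0.3,[0,0,1],0],[-0.3,[0,0,3],0],[-0.3,[0,0,5],0],[-0.3,[0,0,7],0],[-0.3,[0,0,8.3],0],[-0.3,[0,0,9],0],[-0.3,[0,0,9.4],0],[-0.3,[0,0,9.6],0],[-0.3,[0,0,9.6],0]]'
```

```text
[ 635.00583971 -191.67119992   24.        ] 90.15056943339903 90.20510169745732
clock: 14.1
eef_pos: [635.4, -192.0, 57.9]
eef_rot: [3.141, -0.0, 0.762]
wrist_force: [-0.9, 0.4, -1.9]
finger_gap: 47.8
finger_force: 12.0
```

Perfectly centred; creep down to contact.

```bash
python3 -m creep '[[-0.3,[0,0,0.1],0],[-0.3,[0,0,0.2],0],[-0.3,[0,0,0.3],0],[-0.3,[0,0,0.3],0],[-0.3,[0,0,0.3],0]]'
python3 -m creep '[[-0.3,[0,0,0.05],0],[-0.3,[0,0,0.1],0],[-0.3,[0,0,0.1],0],[-0.3,[0,0,0.1],0]]'
```

```text
clock: 14.6
eef_pos: [635.2, -191.9, 54.5]
eef_rot: [3.142, -0.0, 0.762]
wrist_force: [0.6, 0.7, -0.8]
finger_gap: 48.0
finger_force: 12.0
clock: 15.0
eef_pos: [635.3, -191.9, 53.7]
eef_rot: [3.141, -0.0, 0.762]
wrist_force: [-1.5, 0.3, 2.4]
finger_gap: 47.6
finger_force: 12.0
```

Contact. Open slowly and rise.

```bash
python3 -m creep '[[0.1,[0,0,0],0],[0.2,[0,0,0],0],[0.3,[0,0,0],0],[0.5,[0,0,0],0],[0.6,[0,0,0],0],[0.6,[0,0,-1],0],[0.6,[0,0,-3],0],[0.6,[0,0,-6],0],[0.6,[0,0,-10],0],[0.6,[0,0,-14],0],[0.6,[0,0,-16],0],[0.6,[0,0,-16],0]]'
python3 - <<'E'
from h import *
im=snap('scene','s7'); cv2.imwrite('pics/s7c.png',cv2.resize(im[150:290,170:350,::-1],None,fx=3,fy=3))
go(456,-26,215,.75)
E
```

```text
clock: 16.2
eef_pos: [636.1, -192.2, 217.9]
eef_rot: [3.136, -0.003, 0.762]
wrist_force: [-0.5, -0.3, -0.6]
finger_gap: 75.0
finger_force: 0.0
shift cm [ -1.52 -24.4   -0.05] turn 0.14 j6 after 0.47
```

View pics/s7c.png

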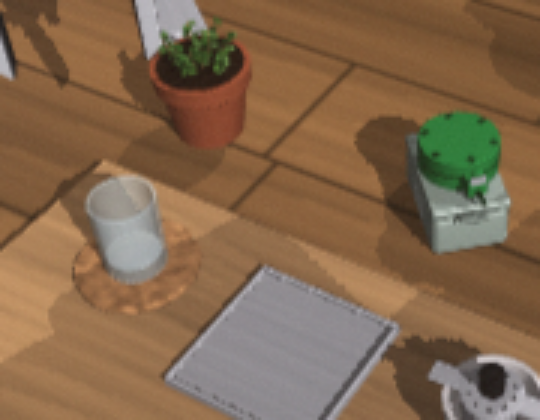

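```bash
python3 -m creep '[[1,[-0.3,-4,0],0],[1,[-0.6,-9,0],0],[1,[-0.9,-14,0],0],[1,[-1.2,-19,0],0],[1,[-1.4,-22.5,0],0],[1,[-1.5,-24.2,0],0],[1,[-1.5,-24.4,0],0],[1,[-1.5,-24.4,0],0],[1,[-1.5,-24.4,0],0]]'
python3 - <<'E'
from h import *
p=manip.camera_params('wrist'); im=snap('wrist','w8')
hsv=cv2.cvtColor(im,cv2.COLOR_RGB2HSV)
m=((hsv[...,0]>50)&(hsv[...,0]<85)&(hsv[...,1]>110)).astype(np.uint8); m[:60]=0
m=cv2.morphologyEx(m,cv2.MORPH_CLOSE,np.ones((7,7)))
c=max(cv2.findContours(m,0,1)[0],key=cv2.contourArea); x,y,w,h=cv2.boundingRect(c); print(x,y,w,h)
# drum disc: open away outlet
d=cv2.morphologyEx(m,cv2.MORPH_OPEN,cv2.getStructuringElement(2,(41,41)))
c=max(cv2.findContours(d,0,1)[0],key=cv2.contourArea)
q=np.array([onz(p,*k[0],72)[:2] for k in c],np.float32); (a,b),r=cv2.minEnclosingCircle(q); print('drum',a,b,r,cv2.boundingRect(c))
x,y,w,h=cv2.boundingRect(c)
l,rr=onz(p,x-.5,y+h/2,72),onz(p,x+w-.5,y+h/2,72); print((l+rr)/2,np.linalg.norm(l-rr))
go(455.5,-26,70,.75)
cv2.imwrite('pics/w8c.png',cv2.resize(im[90:290,220:440,::-1],None,fx=2,fy=2))
E
```

```text
clock: 17.15
eef_pos: [456.3, -26.3, 212.9]
eef_rot: [-3.141, 0.001, 0.762]
wrist_force: [-0.3, -0.2, 0.2]
finger_gap: 94.4
finger_force: 0.0
287 132 63 91
drum 454.3273010253906 -25.21949005126953 31.3583984375 (287, 157, 63, 66)
[454.62035588 -25.01833898  72.        ] 59.198157350075
shift cm [-0.02 -0.07 14.29] turn 0.13 j6 after 0.68
```

View pics/w8c.png

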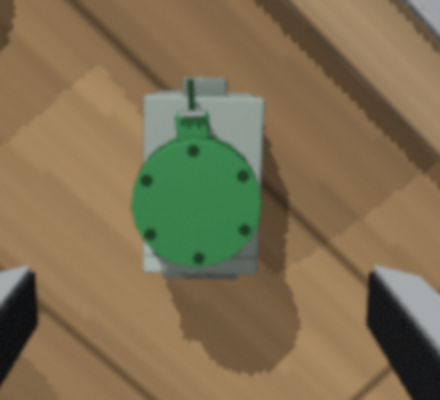

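```bash
python3 -m creep '[[1,[0,-0.2,3],0],[1,[0,-0.2,6],0],[1,[0,-0.2,9],0],[1,[0,-0.2,11.5],0],[1,[0,-0.2,13.2],0],[1,[0,-0.2,14.2],0],[1,[-0.1,-0.2,14.5],0],[1,[-0.1,-0.2,14.5],0],[1,[-0.1,-0.2,14.5],0]]' 12
python3 -m creep '[[0.6,[0,0,0],0],[0.45,[0,0,0],0],[0.35,[0,0,0],0],[0.3,[0,0,0],0],[0.2,[0,0,0],0],[0.1,[0,0,0],0],[0,[0,0,0],0],[0,[0,0,0],0]]' 15
```

```text
clock: 18.1
eef_pos: [454.3, -25.2, 69.2]
eef_rot: [3.141, -0.001, 0.762]
wrist_force: [0.3, -1.0, 0.5]
finger_gap: 94.0
finger_force: 0.0
clock: 18.9
eef_pos: [453.8, -25.0, 68.6]
eef_rot: [3.141, -0.0, 0.762]
wrist_force: [-1.5, -0.5, 2.7]
finger_gap: 61.5
finger_force: 15.0
```

```bash
python3 -m creep '[[0,[0,0,-0.3],0],[0,[0,0,-1],0],[0,[0,0,-2.2],0],[0,[0,0,-3.6],0],[0,[0,0,-5],0],[0,[0,0,-6],0],[0,[0,0,-6],0]]'
python3 -c "
from h import *
go(650.3,-52.7,128)"
```

```text
clock: 19.6
eef_pos: [454.4, -25.1, 130.1]
eef_rot: [3.14, -0.002, 0.762]
wrist_force: [-0.3, 0.1, -1.1]
finger_gap: 61.4
finger_force: 15.0
shift cm [12.26 15.52  0.26] turn 0 j6 after 0.67
```

```bash
python3 -m creep '[[0,[0.6,0.8,0],0],[0,[2,2.5,0],0],[0,[4,5,0],0],[0,[6,7.6,0],0],[0,[8,10.1,0],0],[0,[10,12.7,0],0],[0,[11.5,14.6,0],0],[0,[12.1,15.3,0],0],[0,[12.3,15.5,0],0],[0,[12.3,15.5,0],0],[0,[12.3,15.5,0],0]]'
python3 - <<'E'
from h import *
p=manip.camera_params('wrist'); im=snap('wrist','w9'); go(650.3,-52.7,46)
cv2.imwrite('pics/w9c.png',im[60:320,160:480,::-1].repeat(2,0).repeat(2,1))
E
```

```text
clock: 20.7
eef_pos: [649.4, -52.1, 128.1]
eef_rot: [-3.141, 0.0, 0.762]
wrist_force: [-0.1, -0.5, -0.7]
finger_gap: 61.6
finger_force: 15.0
shift cm [0.03 0.11 8.24] turn 0 j6 after 0.67
```

View pics/w9c.png

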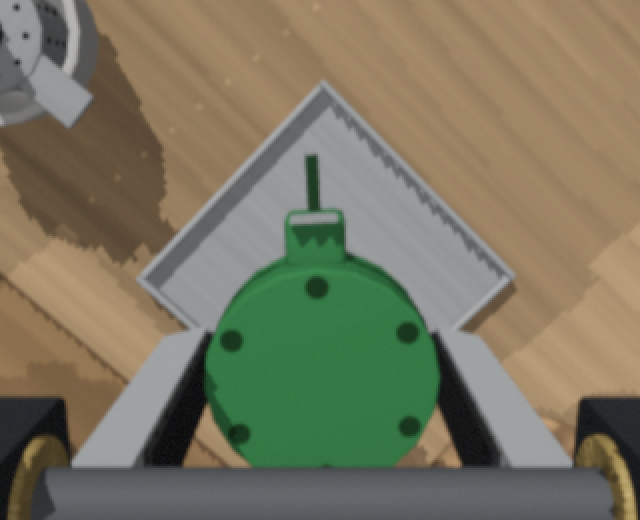

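```bash
python3 - <<'E'
from h import *
p=manip.camera_params('wrist'); f=lambda u,v:onz(p,160+u/2,60+v/2,26)
l,r,t=f(139,280),f(516,277),f(323,80); print((l+r)/2,np.linalg.norm(l-r),np.linalg.norm(t-(l+r)/2))
E
python3 -m creep '[[0,[0,0,1],0],[0,[0,0.1,2.5],0],[0,[0,0.1,4],0],[0,[0,0.1,5.5],0],[0,[0,0.1,6.8],0],[0,[0,0.1,7.6],0],[0,[0,0.1,8],0],[0,[0,0.1,8],0],[0,[0,0.1,8],0]]'
```

```text
[651.6748568  -54.03451469  26.        ] 155.84236991774532 78.8820279741854
clock: 21.65
eef_pos: [650.7, -52.9, 49.0]
eef_rot: [3.141, -0.001, 0.762]
wrist_force: [-0.0, -0.5, -0.4]
finger_gap: 62.1
finger_force: 15.0
```

```bash
python3 -m creep '[[0,[0,0,0.2],0],[0,[0,0,0.35],0],[0,[0,0,0.45],0],[0,[0,0,0.45],0],[0,[0,0,0.45],0]]'
python3 -m creep '[[0,[0,0,0.05],0],[0,[0,0,0.1],0],[0,[0,0,0.1],0],[0,[0,0,0.1],0]]'
```

```text
clock: 22.15
eef_pos: [650.5, -52.9, 44.0]
eef_rot: [3.142, -0.0, 0.762]
wrist_force: [-0.0, 1.0, -1.1]
finger_gap: 61.6
finger_force: 15.0
clock: 22.55
eef_pos: [650.5, -52.9, 43.6]
eef_rot: [3.141, -0.0, 0.762]
wrist_force: [-3.3, -0.5, 4.6]
finger_gap: 61.7
finger_force: 15.0
```

```bash
python3 -m creep '[[0.4,[0,0,0],0],[0.5,[0,0,0],0],[0.6,[0,0,0],0],[0.6,[0,0,0],0],[0.6,[0,0,-1],0],[0.6,[0,0,-3],0],[0.6,[0,0,-6],0],[0.8,[0,0,-10],0],[0.9,[0,0,-13],0],[0.9,[0,0,-16],0],[0.9,[0,0,-16],0]]'
python3 -c "
from h import *
go(456,-26,205,.74)"
```

```text
clock: 23.65
eef_pos: [651.8, -53.0, 208.6]
eef_rot: [3.135, -0.005, 0.762]
wrist_force: [-0.1, 0.0, 0.7]
finger_gap: 89.4
finger_force: 0.0
shift cm [-12.29 -15.48   0.21] turn 0.26 j6 after 0.69
```

```bash
python3 -m creep '[[1,[-2.4,-3,0],0.3],[1,[-5,-6.2,0],0.3],[1,[-7.5,-9.4,0],0.3],[1,[-10,-12.5,0],0.3],[1,[-12,-15,0],0.3],[1,[-12.3,-15.5,0],0.3],[1,[-12.3,-15.5,0],0.3],[1,[-12.3,-15.5,0],0.3]]'
python3 - <<'E'
from h import *
p=manip.camera_params('wrist'); im=snap('wrist','wa')
hsv=cv2.cvtColor(im,cv2.COLOR_RGB2HSV); print(hsv[190,320],hsv[170,320])
m=((hsv[...,0]>40)&(hsv[...,0]<110)&(hsv[...,2]>100)&(hsv[...,1]<80)).astype(np.uint8)
k=np.zeros_like(m);k[120:255,260:390]=m[120:255,260:390];k=cv2.morphologyEx(k,cv2.MORPH_OPEN,np.ones((25,25)))
c=max(cv2.findContours(k,0,1)[0],key=cv2.contourArea)
q=np.array([onz(p,*a[0],46)[:2] for a in c],np.float32); print(cv2.minAreaRect(q),cv2.boundingRect(c))
x,y,w,h=cv2.boundingRect(c); im=im.copy(); cv2.drawContours(im,[c],-1,(255,0,0),1)
cv2.imwrite('pics/wac.png',cv2.resize(im[90:290,220:440,::-1],None,fx=2,fy=2)); print(manip.read_state()['eef_pos'],manip.read_state()['eef_rot'][2])
E
```

```text
clock: 24.45
eef_pos: [455.2, -25.9, 203.1]
eef_rot: [3.141, -0.0, 0.736]
wrist_force: [0.4, 0.6, 0.6]
finger_gap: 93.9
finger_force: 0.0
[ 69  17 154] [ 68  18 156]
((457.59637451171875, -25.722564697265625), (92.29710388183594, 58.38862609863281), 42.135921478271484) (292, 137, 60, 93)
[455.26598063 -25.87518069 202.85815631] 0.7360066375794045
```

View pics/wac.png

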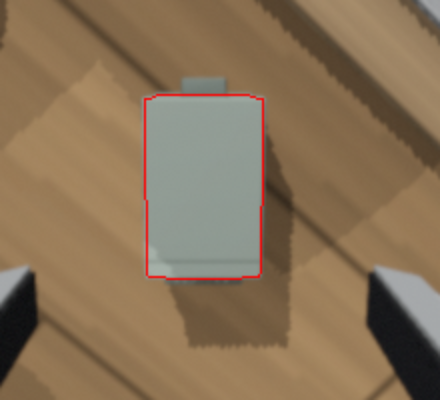

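```bash
python3 -m creep '[[1,[0.1,0.1,3],0],[1,[0.1,0.1,7],0],[1,[0.1,0.1,11],0],[1,[0.1,0.1,14],0],[1,[0.1,0.1,16],0],[1,[0.1,0.1,17.2],0],[1,[0.1,0.1,17.7],0],[1,[0.1,0.1,17.7],0],[1,[0.1,0.1,17.7],0]]' 20
python3 -m creep '[[0.6,[0,0,0],0],[0.45,[0,0,0],0],[0.35,[0,0,0],0],[0.25,[0,0,0],0],[0.1,[0,0,0],0],[0,[0,0,0],0],[0,[0,0,0],0],[0,[0,0,0],0]]' 20
python3 -m creep '[[0,[0,0,-0.3],0],[0,[0,0,-1],0],[0,[0,0,-2.2],0],[0,[0,0,-3.6],0],[0,[0,0,-5.5],0],[0,[0,0,-7.5],0],[0,[0,0,-9.5],0],[0,[0,0,-10.5],0],[0,[0,0,-10.5],0]]'
python3 -c "
from h import *
go(638,220,132,-.115)"
```

```text
clock: 25.4
eef_pos: [456.5, -25.9, 26.7]
eef_rot: [3.141, -0.001, 0.736]
wrist_force: [-0.1, 0.3, -0.3]
finger_gap: 94.1
finger_force: 0.0
clock: 26.2
eef_pos: [455.9, -25.8, 26.1]
eef_rot: [3.141, -0.0, 0.736]
wrist_force: [-0.9, -0.1, 4.3]
finger_gap: 59.9
finger_force: 20.0
clock: 27.1
eef_pos: [456.4, -25.9, 132.4]
eef_rot: [3.14, -0.002, 0.736]
wrist_force: [-0.1, -0.4, -2.7]
finger_gap: 60.2
finger_force: 20.0
shift cm [29.96 -6.03  0.08] turn 9.75 j6 after 1.55
```

```bash
python3 -m creep '[[0,[1,-0.2,0],0.5],[0,[3,-0.6,0],1.5],[0,[6,-1.2,0],2.5],[0,[9,-1.8,0],3.5],[0,[12,-2.4,0],4.5],[0,[15,-3,0],5.5],[0,[18,-3.6,0],6.5],[0,[21,-4.2,0],7.5],[0,[24,-4.8,0],8.5],[0,[27,-5.4,0],9.3],[0,[29.2,-5.9,0],9.7],[0,[30,-6,0],9.7]]'
python3 -m creep '[[0,[0,0,0],0],[0,[0,0,0],0],[0,[0,0,0],0]]'
python3 - <<'E'
from h import *
p=manip.camera_params('wrist'); im=snap('wrist','wb'); cv2.imwrite('pics/wbc.png',im[0:320,130:510,::-1].repeat(2,0).repeat(2,1)[:600])
go(638,220,58,-.115)
E
```

```text
clock: 28.3
eef_pos: [637.9, 221.5, 129.1]
eef_rot: [3.141, 0.002, -0.11]
wrist_force: [-0.9, 0.2, -1.8]
finger_gap: 59.8
finger_force: 20.0
clock: 28.6
eef_pos: [637.6, 219.1, 131.0]
eef_rot: [3.141, 0.0, -0.111]
wrist_force: [0.7, -0.3, -1.0]
finger_gap: 60.0
finger_force: 20.0
shift cm [ 0.02 -0.08  7.32] turn 0.05 j6 after 1.96
```

View pics/wbc.png

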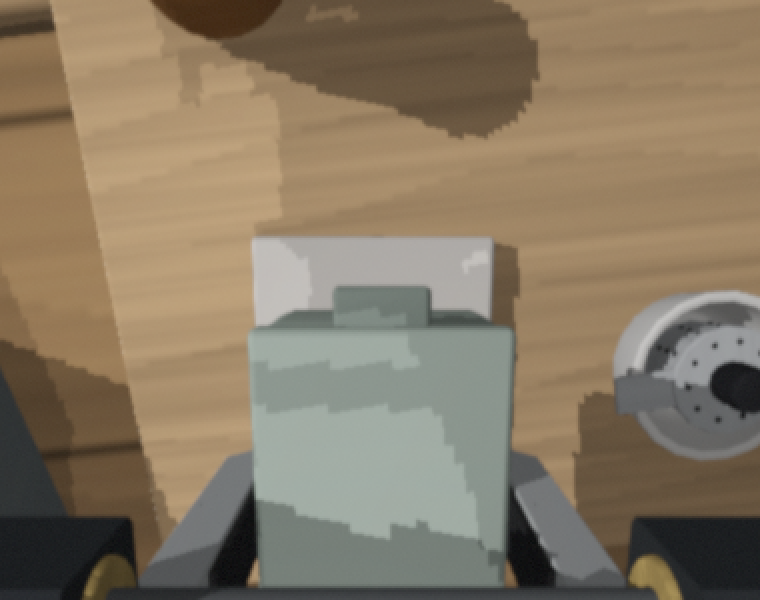

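Run:
```python
from h import *
p=manip.camera_params('wrist'); f=lambda u,v:onz(p,130+u/2,v/2,28)
a,b=f(253,238),f(494,238); d=(b-a)/np.linalg.norm(b-a); n=np.array([-d[1],d[0],0]); c=(a+b)/2-65*n*np.sign(n[0]); print(c,np.linalg.norm(a-b),np.arctan2(*(n*np.sign(n[0]))[1::-1]))
c=.5*(c+np.array([638,220.1,28])); go(c[0],c[1],58)
```

```text
[638.55096451 221.09695937  28.        ] 94.42999084010405 -0.1114112241687073
shift cm [ 0.04 -0.14  7.32] turn 0 j6 after 1.96
```

```bash
python3 -m creep '[[0,[0,-0.1,1],0],[0,[0,-0.1,2.5],0],[0,[0,-0.1,4],0],[0,[0,-0.1,5.3],0],[0,[0,-0.1,6.3],0],[0,[0,-0.1,6.9],0],[0,[0,-0.1,7.2],0],[0,[0,-0.1,7.3],0],[0,[0,-0.1,7.3],0]]'
python3 -m creep '[[0,[0,0,0.1],0],[0,[0,0,0.2],0],[0,[0,0,0.3],0],[0,[0,0,0.3],0],[0,[0,0,0.3],0]]'
```

```text
clock: 29.55
eef_pos: [638.2, 221.1, 58.3]
eef_rot: [-3.141, -0.001, -0.11]
wrist_force: [-0.7, -0.4, -1.9]
finger_gap: 60.2
finger_force: 20.0
clock: 30.05
eef_pos: [638.0, 221.1, 55.0]
eef_rot: [-3.142, 0.0, -0.11]
wrist_force: [1.1, -0.3, -1.9]
finger_gap: 60.2
finger_force: 20.0
```

```bash
python3 -m creep '[[0,[0,0,0.1],0],[0,[0,0,0.15],0],[0,[0,0,0.15],0],[0,[0,0,0.15],0]]'
```

```text
clock: 30.45
eef_pos: [638.2, 221.1, 54.2]
eef_rot: [-3.141, -0.001, -0.11]
wrist_force: [-2.6, -0.3, 4.4]
finger_gap: 59.8
finger_force: 20.0
```

```bash
python3 -m creep '[[0.35,[0,0,0],0],[0.5,[0,0,0],0],[0.7,[0,0,0],0],[0.8,[0,0,0],0],[0.8,[0,0,-1],0],[0.8,[0,0,-3],0],[0.8,[0,0,-6],0],[0.8,[0,0,-10],0],[0.8,[0,0,-15],0],[0.8,[0,0,-20],0],[0.8,[0,0,-20],0]]'
python3 -m creep '[[0.8,[-5,0,0],0],[0.8,[-10,0,0],0],[0.8,[-15,0,0],0],[0.8,[-20,0,0],0],[0.8,[-20,0,0],0],[0.8,[-20,0,0],0],[0.8,[-20,0,0],0]]'
python3 - <<'E'
from h import *
t=snap('top','t2'); s=snap('scene','s9')
cv2.imwrite('pics/fin.png',np.vstack([cv2.resize(t[130:230,200:440,::-1],(720,300)),cv2.resize(s[190:380,160:460,::-1],(720,300))]))
E
```

```text
clock: 31.55
eef_pos: [639.6, 221.6, 262.7]
eef_rot: [-3.137, -0.012, -0.11]
wrist_force: [0.0, -0.4, -0.5]
finger_gap: 84.7
finger_force: 0.0
clock: 32.25
eef_pos: [440.1, 243.1, 253.7]
eef_rot: [-3.141, -0.001, -0.111]
wrist_force: [0.1, -0.3, -0.3]
finger_gap: 84.7
finger_force: 0.0
```

View pics/fin.png

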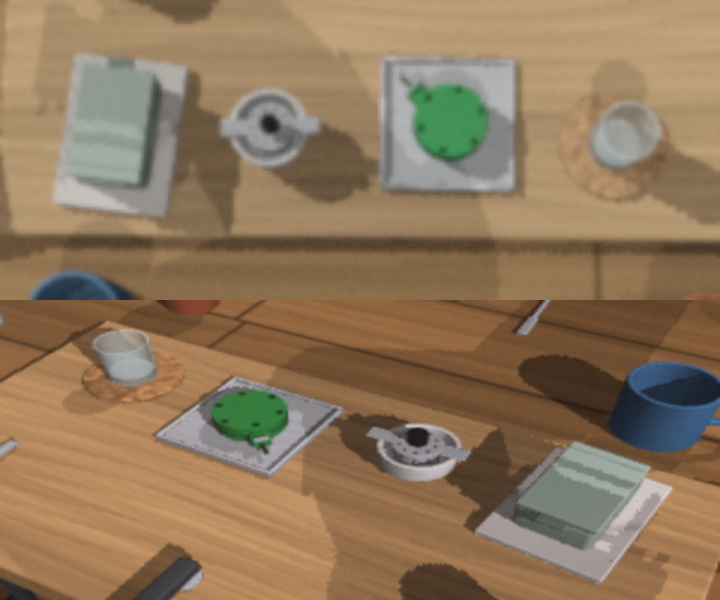

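```bash
python3 -c "
from cell import manip
print(manip.sign_off())"
```

```text
the job is handed in; nothing more can be done
None
```

The stack is apart and the job is handed in: strainer in the bowl, glass on the coaster, dispenser in the tray and keeper square on the slab, all let go upright and looking centred in the last pictures. It took about 32 s with nothing dropped, and the arm stayed clear of the mug and thyme; no verdict came back at hand-in.

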